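# Close up the file case

## Robot

A 7-joint arm with a two-finger parallel gripper is mounted at the origin on the work surface. World frame = base frame: x ahead of the robot, y to its left, z up, the work surface at z = 0. Lengths are in m, angles in rad, forces in N, time in s.
With the tool pointing down it reaches from about 0.4 to 0.85 m from the base axis. Payload 4.5 kg.
Tool frame: the origin (TCP) lies on the centre line of the jaws, within the pads' length; the fingertips stand 25 mm ahead of it and the grasp point (between the pads) lies 6 mm ahead of it; z points along the fingers, y is the direction in which the jaws open and shut (so a half turn about z gives the same grasp; the last joint's range is limited). The gripper opens to 88 mm and grips with 3 to 60 N. Pads are 18 mm wide; open, the fingers measure 123 mm over their backs; the gripper's body (75 mm by 187 mm) begins 45 mm behind the grasp point.
Start: joints at [-1.142, 0.689, -0.195, 1.565, 0.157, 0.902, -0.215], TCP at [0.24, 0.577, 0.264] pointing down, gripper open.
Joint ranges: [-3.01, 3.01], [-0.46, 2.08], [-1.47, 1.51], [0.13, 2.56], [-1, 4.14], [0.04, 2.09], [-2.66, 2.66]. Speed limits (rad/s): [2.57, 2.57, 3.14, 3.14, 3.14, 3.14, 3.14].

## Interface

Orientations are given as a unit quaternion [x, y, z, w].
In Python, from plant import r, eyes gives the robot as it stands.
- The arm moves only by the tool servo_tool, never from a script. Its argument "deltas" is a list of rows, each an object of numbers: "dx", "dy", "dz": the shift along the tool's x, y, z in units of 60 mm (1.0 is 60 mm); "ax", "ay", "az": the turn, a rotation vector about the tool's x, y, z in units of 6 degrees (1.0 is 6 degrees); "hand": the finger opening in mm, from 0 to 88.1. A call has 1 to 10 rows; each row is the pose to reach, as a shift and turn from the pose commanded when the call began, along the tool's axes at that moment; what a row does not reach only later rows make up. A row lasts 1/8 s, in which the tool goes at most 62.5 mm and 10.7 degrees, less where a joint would pass 70% of its speed; a pose out of reach is approached as far as the arm can. A call with a gripper value outside its range is refused whole. The fingers move at their own pace and stop on an object; "newtons" is the grip in N (left out, the last holds). Time passes only in rows, so rows that repeat a pose let the fingers close. It gives the time, the measured TCP pose, the force and the opening at its end, in the units of the state.
- r.get_state(): the state, without advancing time (a new reading comes with each control period).
- eyes.snapshot(name): name is "side" or "top"; returns (picture, depth): 384x512x3 uint8, red, green, blue; 384x512 float32, m along the optical axis (not along the pixel's ray), 0 where there is no reading.
- eyes.camera_model(name): a dict with "fx", "fy", "cx", "cy" (pixels), "pose" (4x4, takes a point from camera to world coordinates). Camera axes: x right, y up, looking along -z (the intrinsics and any distortion apply to the point x, -y, -z); pixel columns grow to the right and rows downward; lengths in m; the calibration is good to about 2 mm. A picture is of the moment at which its call begins. camera_model takes no time and is no camera call.
- r.finish_job(): hands the job in, once; it reports no verdict.
The state is a dict: "clock": time; "q": joint angles; "qd": joint speeds; "joint_torque": joint torques, N m; "tool_pos": TCP position; "eef_rot": TCP orientation; "contact_force": force on the tool from outside, world axes, zero at the start; "moment": the same for the moment, N m; "opening": opening from 0.0 (shut) to 1.0 (fully open).
Only numpy, scipy, OpenCV 4.12 (cv2) and the standard library are available. Lean on these libraries where they do the work, as an engineer would, in place of code of your own. Each camera call takes 0.05 s, during which the arm holds its last target.

## Task

Close up the wooden file case on the bench: first push the upright tool board down until it lies flat inside the case, then push the open cover over it until it is fully shut. Only push, with the fingertips or the outside of the fingers; do not pinch or lift anything, and leave the file inside the case and the things on the bench where they are.

Things in the scene. Friction and masses are not known exactly. Their poses are not given: they have to be found in the camera images.
- case: Open wooden case, fixed to the bench: 260 mm long (its x), 220 mm wide (its y), walls 10 mm thick, rim 90 mm above the bench. Origin: centre of its underside, on the bench top; z up. The tool board is hinged inside its -y wall, the cover on the outer top edge of its +y wall; both hinges run along its x. A till 50 mm wide, 58 mm high lies along the +y wall; the folded board comes to rest on it.
- flap (a joint): Angle (rad) of the tool board: 0 = flat inside the case (its top 68 mm above the bench, 22 mm below the rim), 1.57 = upright, 1.75 = stop, leaning outward to -y. Files are fixed on the side facing the cover, which becomes the underside; the plain back faces the case's -y when upright and becomes the top. About 0.2 kg; a stiff friction hinge (0.22 N m) keeps it where it is left.
- flap_hinge (a point): Middle of the tool board's hinge line, fixed in the case at (0, -92, 58) mm of the case frame. The plane of the board's file side passes through it; the plain back is 10 mm off that plane.
- flap_edge (a point): Middle of the tool board's free edge, on the plain back; moves with the board (about 210 mm above the bench when upright). The plywood board is 210 mm long (along the case's x, centred), 150 mm from hinge to free edge, 10 mm thick.
- cover (a joint): Angle (rad) of the cover: 0 = fully shut, flat on the rim (its top then 100 mm above the bench), 1.57 = upright, 2.0 = stop, leaning outward to the case's +y. About 0.4 kg; a stiff friction hinge (0.55 N m) keeps it where it is left. Swung in over an upright tool board it would strike the board.
- cover_hinge (a point): Middle of the cover's hinge line, fixed in the case at (0, 110, 90.5) mm of the case frame. The plane of the cover's inner side passes through it; the outside is 10 mm off that plane.
- cover_edge (a point): Middle of the cover's free edge, on the outside face; moves with the cover (about 310 mm above the bench when upright). The wooden cover is 260 mm long (along the case's x), 220 mm from hinge to free edge, 10 mm thick, plus a 5 mm lining inside and two 3 mm battens outside, 75 mm either side of the middle.
- case_file: Loose file with a round wooden handle lying on the case floor, 200 mm long, 22 mm thick, along its own x (blade to +x, handle to -x; origin under the joint of the two, mid-length). To be left alone; the folded board passes above it.
- bench_file: Loose file with a round wooden handle, 250 mm long (handle 100 mm to its -x, blade 150 mm to its +x), 22 mm thick, lying on the bench on the tool board's side of the case. To be left alone. Origin: underside, where handle and blade meet.
- tool_cup: Loose empty white plastic cup, 72 mm across and 95 mm high, standing on the bench beside the case, on the cover hinge side, partly below the leaning cover. To be left alone. Origin: centre of its underside.
- bamboo: Loose piece of bamboo 42 mm thick and 150 mm high, standing on end on the bench on the tool board's side of the case, beyond the bench file. To be left alone. Origin: centre of its underside.

How it is judged:
By the outcome, as a careful person would: the job done as asked, in the order asked, and still so for the second after the job is handed in, with the robot touching nothing.
It also fails if it takes over 59 s, if anything falls off the work surface, if the arm or the gripper's body presses on something with over 40 N, if the wrist force passes 120 N, or if a joint passes its speed limit or range.

## Working session

There is one attempt and no reset: what is moved stays moved. The work goes in short steps, Python scripts to look and compute and a tool call to move; the robot and the scene stay as the last step left them, time stands still between calls to the robot, and variables do not carry over. Pictures are saved under pics/ and viewed, and the job is handed in when it is done.

Besides the shell and the picture viewer there is one more tool, called after "Emit:" by a JSON object that holds its "method" and its "body", one argument or row to a line. servo_tool: Moves the arm, as the interface text tells. Its arguments: {"type":"object","properties":{"deltas":{"type":"array","items":{"type":"object","properties":{"dx":{"type":"number"},"dy":{"type":"number"},"dz":{"type":"number"},"ax":{"type":"number"},"ay":{"type":"number"},"az":{"type":"number"},"hand":{"type":"number"}}}},"newtons":{"type":"number"}},"required":["deltas"]}

```bash
mkdir -p pics; ls; python3 - <<'E'
from plant import r, eyes
import cv2,numpy as np
for n in("side","top"):
    p,d=eyes.snapshot(n); cv2.imwrite(f"pics/{n}0.png",cv2.resize(p[:,:,::-1],(800,600),interpolation=cv2.INTER_CUBIC)); np.save(f"{n}0d.npy",d); np.save(f"{n}0p.npy",p)
    m=eyes.camera_model(n); print(n,{k:np.round(v,4).tolist() if k!='x' else v for k,v in m.items() if not isinstance(v,str)})
s=r.get_state(); print({k:np.round(v,3).tolist() for k,v in s.items()})
E
```

```text
pics
side {'fx': 393.4193, 'fy': 393.4193, 'cx': 259.1726, 'cy': 195.0552, 'pose': [[-0.7399, -0.4731, 0.4782, 0.9869], [0.6727, -0.5165, 0.5299, 0.4466], [-0.0037, 0.7138, 0.7004, 0.675], [0.0, 0.0, 0.0, 1.0]]}
top {'fx': 361.091, 'fy': 361.091, 'cx': 256.081, 'cy': 186.7602, 'pose': [[0.0092, 0.9914, -0.1306, 0.4448], [-0.9999, 0.0072, -0.0157, -0.0223], [-0.0147, 0.1307, 0.9913, 0.9989], [0.0, 0.0, 0.0, 1.0]]}
{'clock': 0.1, 'q': [-1.142, 0.69, -0.195, 1.566, 0.157, 0.903, -0.215], 'qd': [0.001, -0.001, -0.001, -0.003, -0.001, 0.001, -0.0], 'joint_torque': [-0.001, -52.85, -1.272, -15.384, -0.053, 0.002, 0.0], 'tool_pos': [0.24, 0.576, 0.263], 'eef_rot': [0.196, 0.981, -0.001, -0.0], 'contact_force': [0.376, 0.133, 0.003], 'moment': [0.031, -0.033, 0.036], 'opening': 1.002}
```

View pics/side0.png

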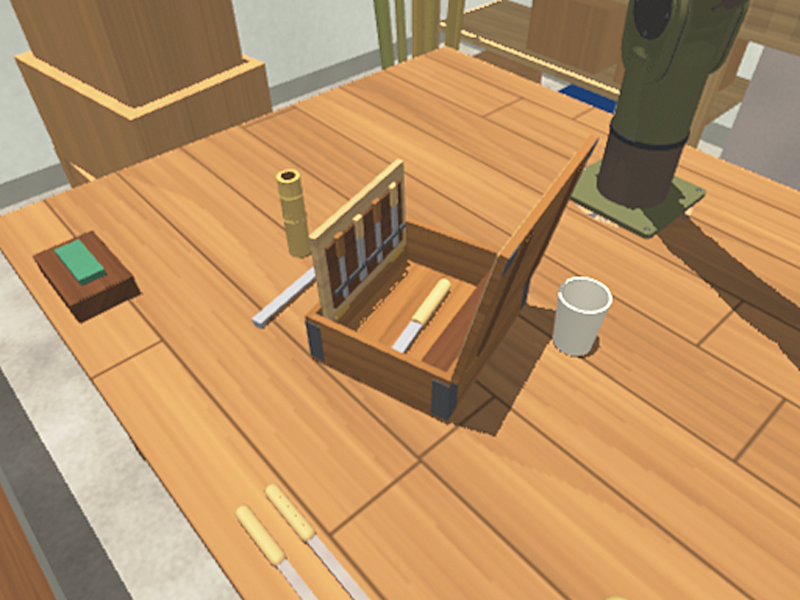

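View pics/top0.png

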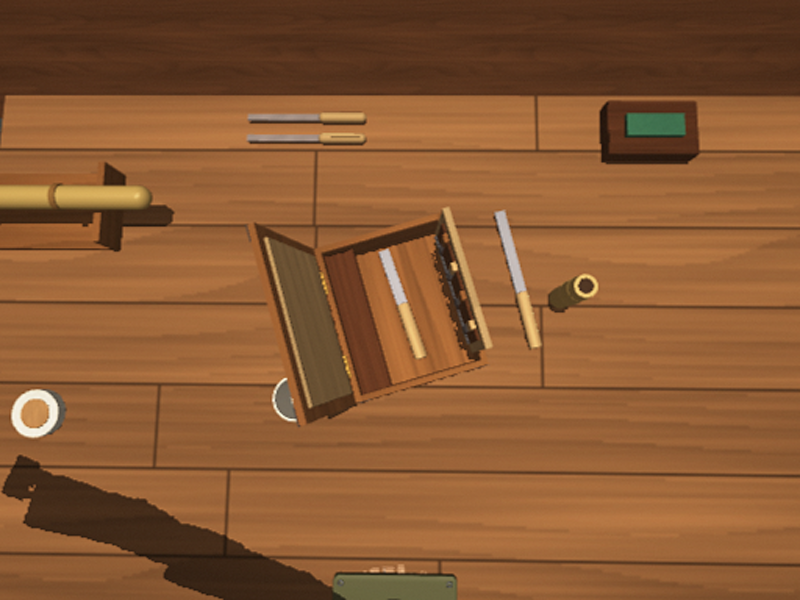

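```bash
cat > h.py <<'E'
import numpy as np,cv2
from plant import r, eyes
def cloud(n,d):
    m=eyes.camera_model(n); v,u=np.mgrid[0:384,0:512]
    x=(u-m['cx'])/m['fx']*d; y=-(v-m['cy'])/m['fy']*d
    P=np.stack([x,y,-d],-1)
    T=np.array(m['pose']); W=P@T[:3,:3].T+T[:3,3]; W[d==0]=np.nan
    return W
E
python3 - <<'E'
from h import *
print({k:v for k,v in eyes.camera_model('top').items() if k!='pose'})
for n,(a,b,c,d) in dict(top=(150,370,120,290),side=(150,400,80,280)).items():
    p=np.load(n+'0p.npy')[c:d,a:b,::-1]; k=3
    cv2.imwrite(f'pics/{n}0c.png',cv2.resize(p,None,fx=k,fy=k,interpolation=cv2.INTER_CUBIC))
C=[cloud(n,np.load(n+'0d.npy')) for n in('top','side')]
for w in C:
    q=w.reshape(-1,3); ok=(q[:,2]>.086)&(q[:,2]<.094)&(abs(q[:,0]-.55)<.25)&(abs(q[:,1])<.3); q=q[ok]
    print(len(q),q.min(0),q.max(0)); print(cv2.minAreaRect(q[:,:2].astype(np.float32)))
E
```

```text
{'fx': 361.09098161799784, 'fy': 361.09098161799784, 'cx': 256.08104624997213, 'cy': 186.76018201366463}
1193 [ 0.36291891 -0.29228188  0.08601401] [0.69799203 0.19136364 0.09398407]
((0.5497041940689087, -0.027292847633361816), (0.2606431841850281, 0.5080432295799255), 16.72551155090332)
1185 [ 0.35862538 -0.29656502  0.08600057] [0.69717186 0.1938182  0.0939918 ]
((0.5506421327590942, -0.03251752257347107), (0.2635611295700073, 0.5255235433578491), 16.65718650817871)
```

View pics/top0c.png

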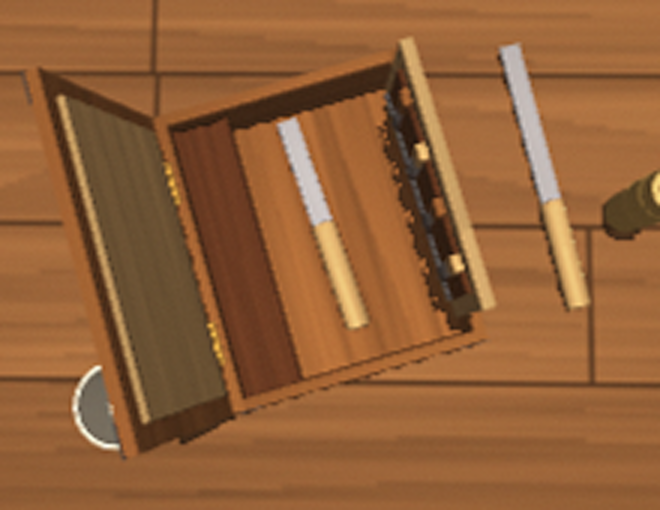

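View pics/side0c.png

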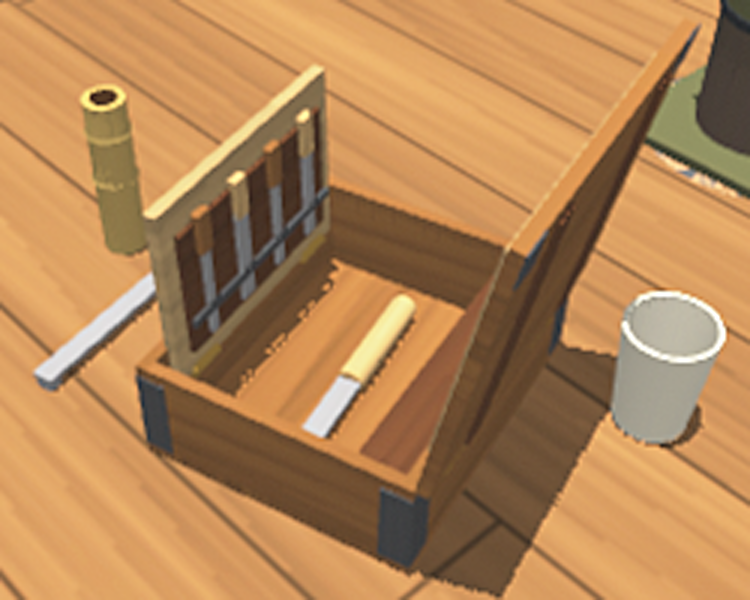

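The top view shows the case with its tool board near upright at right (crop x≈405–490), the cover leaning outward at left (crop x≈30–235), and the cup under it. Next I fit the case pose and both angles.

```bash
python3 - <<'E'
from h import *
C=[cloud(n,np.load(n+'0d.npy')) for n in('top','side')]
for w in C:
    q=w.reshape(-1,3); q=q[np.isfinite(q[:,0])]; ok=(q[:,2]>.086)&(q[:,2]<.094)&(np.hypot(q[:,0]-.55,q[:,1]+0.0)<.2); q=q[ok]
    for it in range(1):
        # short walls: cluster via cv2 labels
        pass
    R=cv2.minAreaRect(q[:,:2].astype(np.float32)); print('rect',R)
    best=None
    for deg in np.arange(10,24,.25):
        a=np.radians(deg); x=q[:,0]*np.cos(a)+q[:,1]*np.sin(a)
        h,_=np.histogram(x,bins=np.arange(.2,.9,.003)); s=np.sort(h)[-8:].sum()
        if best is None or s>best[0]: best=(s,deg)
    print(best)
    a=np.radians(best[1]); x=q[:,0]*np.cos(a)+q[:,1]*np.sin(a); y=-q[:,0]*np.sin(a)+q[:,1]*np.cos(a)
    h,e=np.histogram(x,bins=np.arange(.35,.75,.005)); print([(round(e[i],3),int(h[i])) for i in range(len(h)) if h[i]])
    h,e=np.histogram(y,bins=np.arange(-.4,.2,.005)); print([(round(e[i],3),int(h[i])) for i in range(len(h)) if h[i]])
E
```

```text
rect ((0.5435554385185242, -0.006809502840042114), (0.26079514622688293, 0.22027428448200226), 16.860307693481445)
(np.int64(710), np.float64(16.5))
[(np.float64(0.385), 39), (np.float64(0.39), 178), (np.float64(0.395), 147), (np.float64(0.4), 17), (np.float64(0.405), 19), (np.float64(0.41), 16), (np.float64(0.415), 11), (np.float64(0.42), 8), (np.float64(0.425), 10), (np.float64(0.43), 11), (np.float64(0.435), 7), (np.float64(0.44), 10), (np.float64(0.445), 8), (np.float64(0.45), 9), (np.float64(0.455), 7), (np.float64(0.46), 8), (np.float64(0.465), 8), (np.float64(0.47), 9), (np.float64(0.475), 8), (np.float64(0.48), 9), (np.float64(0.485), 9), (np.float64(0.49), 8), (np.float64(0.495), 11), (np.float64(0.5), 9), (np.float64(0.505), 9), (np.float64(0.51), 8), (np.float64(0.515), 8), (np.float64(0.52), 8), (np.float64(0.525), 10), (np.float64(0.53), 8), (np.float64(0.535), 9), (np.float64(0.54), 8), (np.float64(0.545), 7), (np.float64(0.55), 8), (np.float64(0.555), 9), (np.float64(0.56), 8), (np.float64(0.565), 9), (np.float64(0.57), 8), (np.float64(0.575), 6), (np.float64(0.58), 8)
[... 3526 characters left out ...]
6), (np.float64(-0.14), 20), (np.float64(-0.135), 17), (np.float64(-0.13), 18), (np.float64(-0.125), 21), (np.float64(-0.12), 17), (np.float64(-0.115), 19), (np.float64(-0.11), 16), (np.float64(-0.105), 17), (np.float64(-0.1), 13), (np.float64(-0.095), 11), (np.float64(-0.09), 13), (np.float64(-0.085), 10), (np.float64(-0.08), 14), (np.float64(-0.075), 12), (np.float64(-0.07), 13), (np.float64(-0.065), 13), (np.float64(-0.06), 32), (np.float64(-0.055), 19), (np.float64(-0.05), 4), (np.float64(-0.045), 10), (np.float64(-0.04), 27), (np.float64(0.0), 1), (np.float64(0.005), 13), (np.float64(0.01), 6), (np.float64(0.015), 6), (np.float64(0.02), 6), (np.float64(0.025), 5), (np.float64(0.03), 1)]
```

```bash
cat >> h.py <<'E'
A=np.radians(16.7); O=np.array([.5436,-.0068,0]); RC=np.array([[np.cos(A),-np.sin(A),0],[np.sin(A),np.cos(A),0],[0,0,1]])
def tocase(W): return (W-O)@RC      # m, case frame
def toworld(P): return np.asarray(P)@RC.T+O
def grab(n,tag=None):
    p,d=eyes.snapshot(n)
    if tag: cv2.imwrite(f'pics/{tag}.png',cv2.resize(p[:,:,::-1],(800,600),interpolation=cv2.INTER_CUBIC))
    q=tocase(cloud(n,d)).reshape(-1,3); return q[np.isfinite(q[:,0])]
def line(q,name):
    # angle in the y-z plane by fitLine
    l=cv2.fitLine(q[:,1:].astype(np.float32),cv2.DIST_HUBER,0,.001,.001).ravel(); print(name,len(q),'dir',l[:2],'pt',l[2:]*1000)
E
python3 - <<'E'
from h import *
for n in('top','side'):
    q=tocase(cloud(n,np.load(n+'0d.npy'))).reshape(-1,3); q=q[np.isfinite(q[:,0])]
    x,y,z=q.T
    print(n)
    s=q[(abs(x)<.13)&(z>.1)&(y<0)&(y>-.17)]; print('board x,y,z range',np.percentile(s,[1,50,99],axis=0).round(3).tolist())
    t=s[s[:,2]>.195]; print(' top edge',np.percentile(t,[2,50,98],axis=0).round(3).tolist(), len(t))
    s=q[(abs(x)<.12)&(z>.12)&(y>.06)&(y<.32)]; line(s,'cover'); print(' cover',np.percentile(s,[1,50,99],axis=0).round(3).tolist())
    t=s[s[:,2]>.27]; print(' cov top', np.percentile(t,[2,50,98],axis=0).round(3).tolist(), t[:,2].max())
    s=q[(abs(x)<.25)&(z>.006)&(z<.19)&(y<-.13)&(y>-.35)]
    g=s[s[:,2]<.03]; print(' benchfile',np.percentile(g,[1,50,99],axis=0).round(3).tolist()); 
    g=s[s[:,2]>.13]; print(' bamboo',np.percentile(g,[2,50,98],axis=0).round(3).tolist())
    s=q[(x<0)&(x>-.25)&(z>.05)&(z<.11)&(y>.14)&(y<.3)]; print(' cup',np.percentile(s,[2,50,98],axis=0).round(3).tolist())
E
```

```text
top
board x,y,z range [[-0.103, -0.107, 0.104], [-0.004, -0.095, 0.188], [0.102, -0.085, 0.211]]
 top edge [[-0.101, -0.107, 0.196], [-0.004, -0.101, 0.208], [0.1, -0.096, 0.211]] 512
cover 4098 dir [0.21442448 0.9767406 ] pt [132.76044 233.5334 ]
 cover [[-0.118, 0.11, 0.123], [-0.005, 0.136, 0.255], [0.118, 0.16, 0.308]]
 cov top [[-0.115, 0.139, 0.272], [-0.005, 0.148, 0.296], [0.114, 0.16, 0.308]] 0.3095587673539417
 benchfile [[-0.127, -0.274, 0.006], [-0.022, -0.214, 0.015], [0.119, -0.199, 0.026]]
 bamboo [[-0.073, -0.294, 0.132], [-0.057, -0.275, 0.151], [-0.04, -0.261, 0.154]]
 cup [[-0.126, 0.209, 0.051], [-0.094, 0.226, 0.08], [-0.065, 0.233, 0.097]]
side
board x,y,z range [[-0.103, -0.104, 0.103], [0.023, -0.09, 0.165], [0.105, -0.083, 0.207]]
 top edge [[-0.101, -0.105, 0.196], [0.015, -0.096, 0.205], [0.104, -0.094, 0.207]] 566
cover 2055 dir [0.18017967 0.9836337 ] pt [151.69179 249.49466]
 cover [[-0.117, 0.125, 0.124], [0.022, 0.152, 0.26], [0.118, 0.162, 0.306]]
 cov top [[-0.113, 0.143, 0.272], [0.019, 0.158, 0.303], [0.117, 0.162, 0.306]] 0.3065832464795918
 benchfile [[-0.061, -0.283, 0.007], [0.042, -0.217, 0.012], [0.121, -0.203, 0.029]]
 bamboo [[-0.072, -0.291, 0.131], [-0.05, -0.27, 0.147], [-0.038, -0.258, 0.15]]
 cup [[-0.129, 0.169, 0.051], [-0.102, 0.201, 0.075], [-0.061, 0.234, 0.094]]
```

Emit:
{"method": "servo_tool", "body": {
  "deltas": [
    {"dz": -0.7,"hand": 0},
    {"dz": -1.5,"hand": 0},
    {"dz": -2.3,"hand": 0},
    {"dz": -2.7,"hand": 0},
    {"dz": -2.7,"dx": -0.5,"dy": -0.45,"az": 0.4,"hand": 0},
    {"dz": -2.7,"dx": -1.0,"dy": -0.9,"az": 0.8,"hand": 0},
    {"dz": -2.7,"dx": -1.5,"dy": -1.35,"az": 1.2,"hand": 0},
    {"dz": -2.7,"dx": -2.0,"dy": -1.8,"az": 1.6,"hand": 0},
    {"dz": -2.7,"dx": -2.5,"dy": -2.25,"az": 2.1,"hand": 0},
    {"dz": -2.7,"dx": -3.0,"dy": -2.7,"az": 2.5,"hand": 0}
  ],
  "newtons": 20
}}

```text
schema error: expected keys dx, dy, dz, ax, ay, az, hand
```

```bash
cat >> h.py <<'E'
from scipy.spatial.transform import Rotation as Ro
def pose():
    s=r.get_state(); R=Ro.from_quat(s['eef_rot']).as_matrix(); p=np.array(s['tool_pos'])
    c=tocase(p)*1000; t=tocase(p+R[:,2]*.025)*1000
    print('t',s['clock'],'case tcp',c.round(1),'tip',t.round(1),'F',np.round(np.array(s['contact_force'])@RC,1),'op',round(float(s['opening']),3))
    return s,R,p
def go(P,yaw=16.7):  # delta to TCP target in case mm, tool-down with tool y = case x
    s,R,p=pose(); W=toworld(np.array(P)/1000); print('d',((W-p)@R/.06).round(2))
    a=np.radians(yaw); Y=np.array([np.cos(a),np.sin(a),0]); Z=np.array([0,0,-1.]); G=np.stack([np.cross(Y,Z),Y,Z],1)
    print('a',(np.degrees(Ro.from_matrix(R.T@G).as_rotvec())/6).round(2), 'q',np.round(s['q'],2))
E
python3 - <<'E'
from h import *
go([0,-155,420])
E
```

```text
t 0.1 case tcp [-123.   645.8  263. ] tip [-123.   645.8  238. ] F [0.4 0.  0. ] op 1.002
d [-10.04  -9.03  -2.6 ]
a [-0.01  0.01  8.45] q [-1.14  0.69 -0.19  1.57  0.16  0.9  -0.22]
```

All keys are needed in each row.

Emit:
{"method": "servo_tool", "body": {
  "deltas": [
    {"dx": 0,"dy": 0,"dz": -0.7,"ax": 0,"ay": 0,"az": 0,"hand": 0},
    {"dx": 0,"dy": 0,"dz": -1.5,"ax": 0,"ay": 0,"az": 0,"hand": 0},
    {"dx": 0,"dy": 0,"dz": -2.3,"ax": 0,"ay": 0,"az": 0,"hand": 0},
    {"dx": 0,"dy": 0,"dz": -2.7,"ax": 0,"ay": 0,"az": 0,"hand": 0},
    {"dx": -0.5,"dy": -0.45,"dz": -2.7,"ax": 0,"ay": 0,"az": 0.4,"hand": 0},
    {"dx": -1.0,"dy": -0.9,"dz": -2.7,"ax": 0,"ay": 0,"az": 0.8,"hand": 0},
    {"dx": -1.5,"dy": -1.35,"dz": -2.7,"ax": 0,"ay": 0,"az": 1.2,"hand": 0},
    {"dx": -2.0,"dy": -1.8,"dz": -2.7,"ax": 0,"ay": 0,"az": 1.6,"hand": 0},
    {"dx": -2.5,"dy": -2.25,"dz": -2.7,"ax": 0,"ay": 0,"az": 2.1,"hand": 0},
    {"dx": -3.0,"dy": -2.7,"dz": -2.7,"ax": 0,"ay": 0,"az": 2.5,"hand": 0}
  ],
  "newtons": 20
}}

```text
clock: 1.35
tool_pos: [0.3445, 0.3567, 0.4254]
eef_rot: [0.323, 0.946, -0.0, -0.0]
contact_force: [-0.4, -0.6, 0.9]
opening: 0.003
```

```bash
python3 - <<'E'
from h import *
go([0,-155,420])
E
```

```text
t 1.35 case tcp [-86.3 405.3 425.4] tip [-86.3 405.3 400.4] F [-0.5 -0.5  0.9] op 0.003
d [-8.43 -4.27  0.09]
a [-0.01  0.    5.93] q [-0.81  0.34 -0.13  1.69  0.05  1.12 -0.04]
```

Emit:
{"method": "servo_tool", "body": {
  "deltas": [
    {"dx": -0.8,"dy": -0.4,"dz": 0,"ax": 0,"ay": 0,"az": 0.6,"hand": 0},
    {"dx": -1.6,"dy": -0.8,"dz": 0,"ax": 0,"ay": 0,"az": 1.2,"hand": 0},
    {"dx": -2.4,"dy": -1.2,"dz": 0,"ax": 0,"ay": 0,"az": 1.8,"hand": 0},
    {"dx": -3.2,"dy": -1.6,"dz": 0,"ax": 0,"ay": 0,"az": 2.4,"hand": 0},
    {"dx": -4.0,"dy": -2.0,"dz": 0,"ax": 0,"ay": 0,"az": 3.0,"hand": 0},
    {"dx": -4.8,"dy": -2.4,"dz": 0,"ax": 0,"ay": 0,"az": 3.6,"hand": 0},
    {"dx": -5.6,"dy": -2.8,"dz": 0,"ax": 0,"ay": 0,"az": 4.2,"hand": 0},
    {"dx": -6.4,"dy": -3.2,"dz": 0,"ax": 0,"ay": 0,"az": 4.8,"hand": 0},
    {"dx": -7.2,"dy": -3.6,"dz": 0,"ax": 0,"ay": 0,"az": 5.4,"hand": 0},
    {"dx": -8.0,"dy": -4.1,"dz": 0,"ax": 0,"ay": 0,"az": 5.9,"hand": 0}
  ]
}}

```text
clock: 2.6
tool_pos: [0.5749, -0.1306, 0.4252]
eef_rot: [0.595, 0.804, 0.0, -0.0]
contact_force: [1.4, 0.6, -0.0]
opening: 0.005
```

```bash
python3 - <<'E'
from h import *
go([0,-155,420])
E
```

```text
t 2.6 case tcp [  -5.6 -127.6  425.2] tip [  -5.7 -127.5  400.2] F [ 1.5  0.2 -0. ] op 0.005
d [-0.46  0.09  0.09]
a [-0.   -0.01  0.04] q [ 0.04  0.49  0.18  1.44 -0.09  1.22  0.53]
```

Emit:
{"method": "servo_tool", "body": {
  "deltas": [
    {"dx": -0.5,"dy": 0.1,"dz": 0,"ax": 0,"ay": 0,"az": 0,"hand": 0},
    {"dx": -0.5,"dy": 0.1,"dz": 0.7,"ax": 0,"ay": 0,"az": 0,"hand": 0},
    {"dx": -0.5,"dy": 0.1,"dz": 1.4,"ax": 0,"ay": 0,"az": 0,"hand": 0},
    {"dx": -0.5,"dy": 0.1,"dz": 2.1,"ax": 0,"ay": 0,"az": 0,"hand": 0},
    {"dx": -0.5,"dy": 0.1,"dz": 2.7,"ax": 0,"ay": 0,"az": 0,"hand": 0},
    {"dx": -0.5,"dy": 0.1,"dz": 3.2,"ax": 0,"ay": 0,"az": 0,"hand": 0},
    {"dx": -0.5,"dy": 0.1,"dz": 3.55,"ax": 0,"ay": 0,"az": 0,"hand": 0},
    {"dx": -0.5,"dy": 0.1,"dz": 3.75,"ax": 0,"ay": 0,"az": 0,"hand": 0},
    {"dx": -0.5,"dy": 0.1,"dz": 3.75,"ax": 0,"ay": 0,"az": 0,"hand": 0}
  ]
}}

```text
clock: 3.72
tool_pos: [0.5883, -0.1564, 0.2]
eef_rot: [0.595, 0.804, -0.0, -0.001]
contact_force: [-0.1, -0.2, -0.1]
opening: 0.005
```

```bash
python3 - <<'E'
from h import *
grab('side','s1')
go([0,-120,200])
r0=115
for th in np.radians(np.arange(90,-1,-10)):
    c=np.array([-92+r0*np.cos(th)-10*np.sin(th)-9, 58+r0*np.sin(th)+10*np.cos(th)]); s=tocase(np.array(r.get_state()['tool_pos']))*1000
    print(round(np.degrees(th)),c.round(),'dx',round((c[0]-s[1])/60,2),'dz',round((s[2]-25-c[1])/60,2))
E
```

```text
t 3.775 case tcp [   0.3 -156.5  200.9] tip [   0.3 -156.5  175.9] F [-0.3 -0.3 -0.7] op 0.002
d [ 0.61 -0.    0.01]
a [ 0.   -0.    0.05] q [ 0.11  0.75  0.13  1.69 -0.13  0.72  0.61]
90 [-111.  173.] dx 0.76 dz 0.05
80 [-91. 173.] dx 1.09 dz 0.05
70 [-71. 169.] dx 1.42 dz 0.11
60 [-52. 163.] dx 1.74 dz 0.22
50 [-35. 153.] dx 2.03 dz 0.39
40 [-19. 140.] dx 2.29 dz 0.6
30 [ -6. 124.] dx 2.5 dz 0.86
20 [  4. 107.] dx 2.67 dz 1.15
10 [11. 88.] dx 2.78 dz 1.47
0 [14. 68.] dx 2.84 dz 1.8
```

View pics/s1.png

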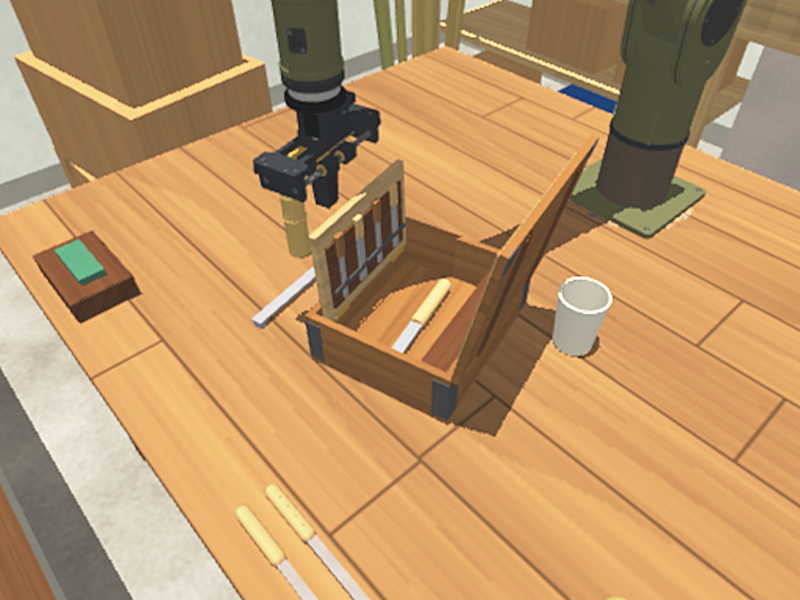

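The closed fingers (around 325,190) are behind the board, with the gripper body above its top edge. The bamboo has not moved. I start the push gently.

Emit:
{"method": "servo_tool", "body": {
  "deltas": [
    {"dx": 0.3,"dy": 0,"dz": 0,"ax": 0,"ay": 0,"az": 0,"hand": 0},
    {"dx": 0.55,"dy": 0,"dz": 0.05,"ax": 0,"ay": 0,"az": 0,"hand": 0},
    {"dx": 0.75,"dy": 0,"dz": 0.05,"ax": 0,"ay": 0,"az": 0,"hand": 0},
    {"dx": 0.95,"dy": 0,"dz": 0.05,"ax": 0,"ay": 0,"az": 0,"hand": 0},
    {"dx": 1.1,"dy": 0,"dz": 0.05,"ax": 0,"ay": 0,"az": 0,"hand": 0},
    {"dx": 1.25,"dy": 0,"dz": 0.08,"ax": 0,"ay": 0,"az": 0,"hand": 0},
    {"dx": 1.4,"dy": 0,"dz": 0.1,"ax": 0,"ay": 0,"az": 0,"hand": 0},
    {"dx": 1.55,"dy": 0,"dz": 0.15,"ax": 0,"ay": 0,"az": 0,"hand": 0}
  ]
}}

```text
clock: 4.78
tool_pos: [0.5616, -0.0671, 0.1916]
eef_rot: [0.595, 0.804, 0.0, 0.0]
contact_force: [2.4, -0.1, 0.8]
opening: 0.003
```

```bash
python3 - <<'E'
from h import *
go([0,-52,188])
grab('side','s2')
E
```

```text
t 4.775 case tcp [-1.000e-01 -6.290e+01  1.916e+02] tip [-1.000e-01 -6.290e+01  1.666e+02] F [ 2.3 -0.8  0.8] op 0.003
d [0.18 0.   0.06]
a [ 0.   -0.    0.05] q [-0.04  0.71  0.14  1.83 -0.16  0.61  0.49]
```

View pics/s2.png

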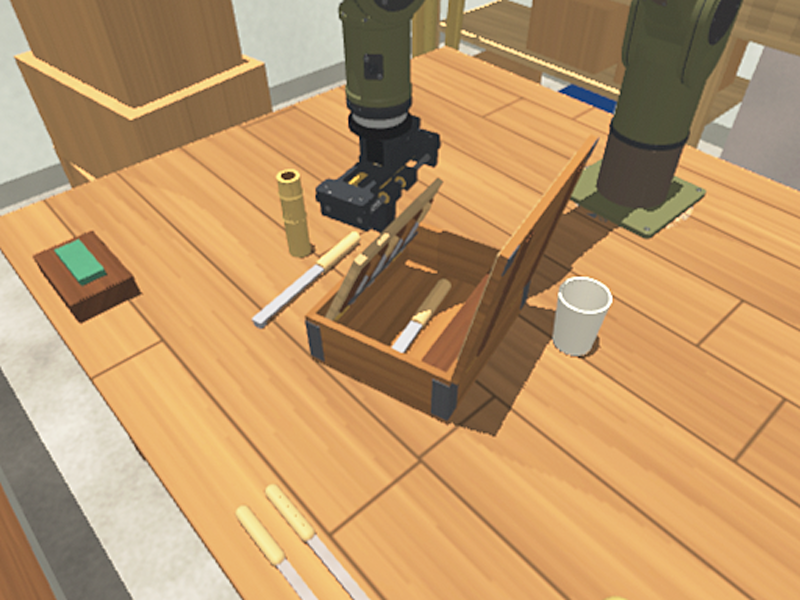

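Emit:
{"method": "servo_tool", "body": {
  "deltas": [
    {"dx": 0.2,"dy": 0,"dz": 0.06,"ax": 0,"ay": 0,"az": 0,"hand": 0},
    {"dx": 0.47,"dy": 0,"dz": 0.23,"ax": 0,"ay": 0,"az": 0,"hand": 0},
    {"dx": 0.73,"dy": 0,"dz": 0.44,"ax": 0,"ay": 0,"az": 0,"hand": 0},
    {"dx": 0.95,"dy": 0,"dz": 0.7,"ax": 0,"ay": 0,"az": 0,"hand": 0},
    {"dx": 1.12,"dy": 0,"dz": 1.0,"ax": 0,"ay": 0,"az": 0,"hand": 0},
    {"dx": 1.2,"dy": 0,"dz": 1.2,"ax": 0,"ay": 0,"az": 0,"hand": 0},
    {"dx": 1.25,"dy": 0,"dz": 1.4,"ax": 0,"ay": 0,"az": 0,"hand": 0},
    {"dx": 1.28,"dy": 0,"dz": 1.55,"ax": 0,"ay": 0,"az": 0,"hand": 0},
    {"dx": 1.28,"dy": 0,"dz": 1.63,"ax": 0,"ay": 0,"az": 0,"hand": 0},
    {"dx": 1.28,"dy": 0,"dz": 1.66,"ax": 0,"ay": 0,"az": 0,"hand": 0}
  ]
}}

```text
clock: 6.08
tool_pos: [0.539, 0.0058, 0.0933]
eef_rot: [0.595, 0.804, 0.0, -0.0]
contact_force: [-4.4, 1.7, 25.4]
opening: 0.005
```

```bash
python3 - <<'E'
from h import *
go([0,14,93])
for n in('top','side'):
    q=grab(n,n+'3'); x,y,z=q.T
    s=q[(abs(x)<.1)&(abs(x)>.03)&(y>-.085)&(y<.045)&(z<.12)]; line(s,n+' board'); print(np.percentile(s[:,2],[2,50,98]))
E
```

```text
t 6.075 case tcp [-0.8 13.4 93.3] tip [-0.8 13.4 68.3] F [-3.7  2.9 25.4] op 0.005
d [0.01 0.01 0.  ]
a [-0.   -0.01  0.04] q [-0.15  0.85  0.09  1.96 -0.21  0.34  0.41]
top board 846 dir [ 0.9999866 -0.0051844] pt [-57.965244  68.663795]
[0.06520947 0.06869706 0.0721118 ]
side board 1739 dir [1.0000000e+00 1.8197588e-04] pt [-12.498571  66.15991 ]
[0.06411614 0.06615058 0.06834557]
```

View pics/side3.png

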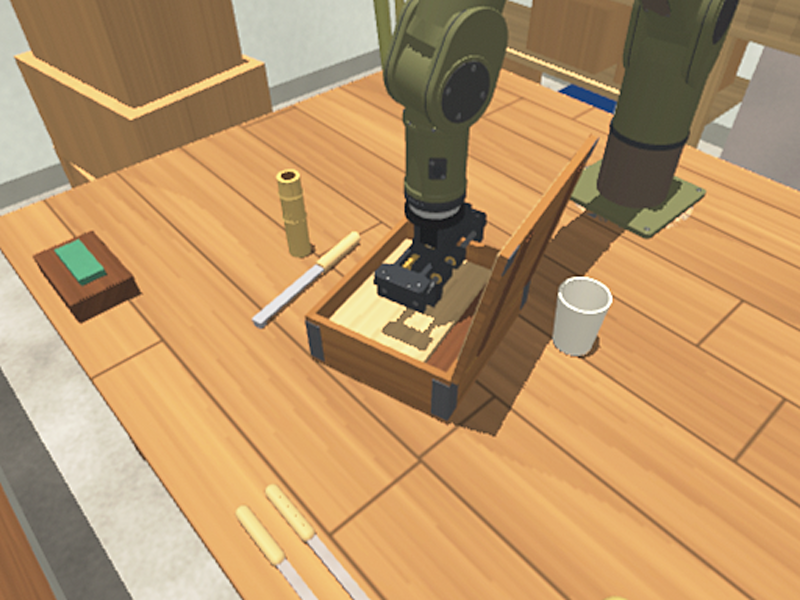

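Emit:
{"method": "servo_tool", "body": {
  "deltas": [
    {"dx": 0,"dy": 0,"dz": -0.5,"ax": 0,"ay": 0,"az": 0,"hand": 0},
    {"dx": 0,"dy": 0,"dz": -1.3,"ax": 0,"ay": 0,"az": 0,"hand": 0},
    {"dx": 0,"dy": 0,"dz": -2.1,"ax": 0,"ay": 0,"az": 0,"hand": 0},
    {"dx": 0,"dy": 0,"dz": -2.9,"ax": 0,"ay": 0,"az": 0,"hand": 0},
    {"dx": 0,"dy": 0,"dz": -3.7,"ax": 0,"ay": 0,"az": 0,"hand": 0},
    {"dx": 0,"dy": 0,"dz": -4.5,"ax": 0,"ay": 0,"az": 0,"hand": 0},
    {"dx": 0,"dy": 0,"dz": -5.1,"ax": 0,"ay": 0,"az": 0,"hand": 0},
    {"dx": 0.5,"dy": 0,"dz": -5.2,"ax": 0,"ay": 0,"az": 0,"hand": 0},
    {"dx": 1.2,"dy": 0,"dz": -5.2,"ax": 0,"ay": 0,"az": 0,"hand": 0},
    {"dx": 1.9,"dy": 0,"dz": -5.2,"ax": 0,"ay": 0,"az": 0,"hand": 0}
  ]
}}

```text
clock: 7.42
tool_pos: [0.5056, 0.1153, 0.4045]
eef_rot: [0.596, 0.803, 0.0, 0.0]
contact_force: [0.5, 0.4, -0.1]
opening: 0.008
```

```bash
python3 - <<'E'
from h import *
go([0,210,295])
q=grab('top','top4'); x,y,z=q.T
s=q[(abs(x)<.1)&(y>-.085)&(y<.045)&(z<.12)]; line(s,'board'); print(np.percentile(s[:,2],[2,50,98]))
E
```

```text
t 7.425 case tcp [ -1.3 127.8 404.5] tip [ -1.3 127.8 379.5] F [ 0.6  0.2 -0.1] op 0.008
d [1.37 0.02 1.82]
a [0.01 0.   0.03] q [-0.47  0.39  0.23  1.68 -0.1   1.07  0.09]
board 3823 dir [ 9.9999988e-01 -4.6469795e-04] pt [-19.81566  68.5403 ]
[0.06531987 0.06852755 0.07185333]
```

View pics/top4.png

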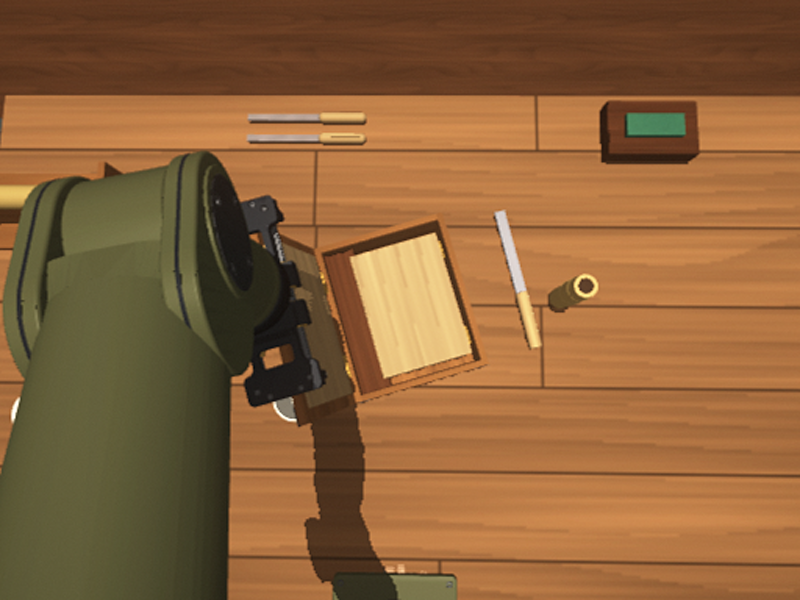

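Emit:
{"method": "servo_tool", "body": {
  "deltas": [
    {"dx": 0.7,"dy": 0,"dz": 0,"ax": 0,"ay": 0,"az": 0,"hand": 0},
    {"dx": 1.2,"dy": 0,"dz": 0,"ax": 0,"ay": 0,"az": 0,"hand": 0},
    {"dx": 1.4,"dy": 0,"dz": 0.2,"ax": 0,"ay": 0,"az": 0,"hand": 0},
    {"dx": 1.4,"dy": 0,"dz": 0.7,"ax": 0,"ay": 0,"az": 0,"hand": 0},
    {"dx": 1.4,"dy": 0,"dz": 1.2,"ax": 0,"ay": 0,"az": 0,"hand": 0},
    {"dx": 1.4,"dy": 0,"dz": 1.6,"ax": 0,"ay": 0,"az": 0,"hand": 0},
    {"dx": 1.4,"dy": 0,"dz": 1.8,"ax": 0,"ay": 0,"az": 0,"hand": 0},
    {"dx": 1.4,"dy": 0,"dz": 1.8,"ax": 0,"ay": 0,"az": 0,"hand": 0}
  ]
}}

```text
clock: 8.48
tool_pos: [0.4813, 0.1942, 0.2955]
eef_rot: [0.595, 0.803, -0.001, -0.0]
contact_force: [-0.4, -0.5, 0.4]
opening: 0.006
```

```bash
python3 - <<'E'
from h import *
go([0,180,295])
grab('side','side5')
r0=180; s=tocase(np.array(r.get_state()['tool_pos']))*1000
for th in np.radians(np.r_[100,np.arange(90,-1,-7.5)]):
    # inner plane through hinge; u points from hinge to free edge, outward normal n
    u=np.array([-np.cos(th),np.sin(th)]); n=np.array([np.sin(th),np.cos(th)])
    c=np.array([110,90.5])+r0*u+10*n+[9,0]
    print(round(np.degrees(th)),c.round(),'dx',round((c[0]-s[1])/60,2),'dz',round((s[2]-25-c[1])/60,2))
E
```

```text
t 8.475 case tcp [ -2.  210.4 295.5] tip [ -2.  210.4 270.5] F [-0.5 -0.4  0.4] op 0.006
d [-0.51  0.03  0.01]
a [-0.01  0.01  0.03] q [-0.59  0.51  0.19  1.85 -0.13  0.79 -0.04]
100 [160. 266.] dx -0.84 dz 0.09
90 [129. 270.] dx -1.36 dz 0.01
82 [105. 270.] dx -1.75 dz 0.02
75 [ 82. 267.] dx -2.14 dz 0.07
68 [ 59. 261.] dx -2.52 dz 0.18
60 [ 38. 251.] dx -2.88 dz 0.33
53 [ 17. 239.] dx -3.22 dz 0.53
45 [ -1. 225.] dx -3.53 dz 0.77
38 [-18. 208.] dx -3.81 dz 1.05
30 [-32. 189.] dx -4.04 dz 1.37
22 [-43. 169.] dx -4.24 dz 1.71
15 [-52. 147.] dx -4.38 dz 2.07
7 [-58. 124.] dx -4.48 dz 2.46
0 [-61. 100.] dx -4.53 dz 2.85
```

View pics/side5.png

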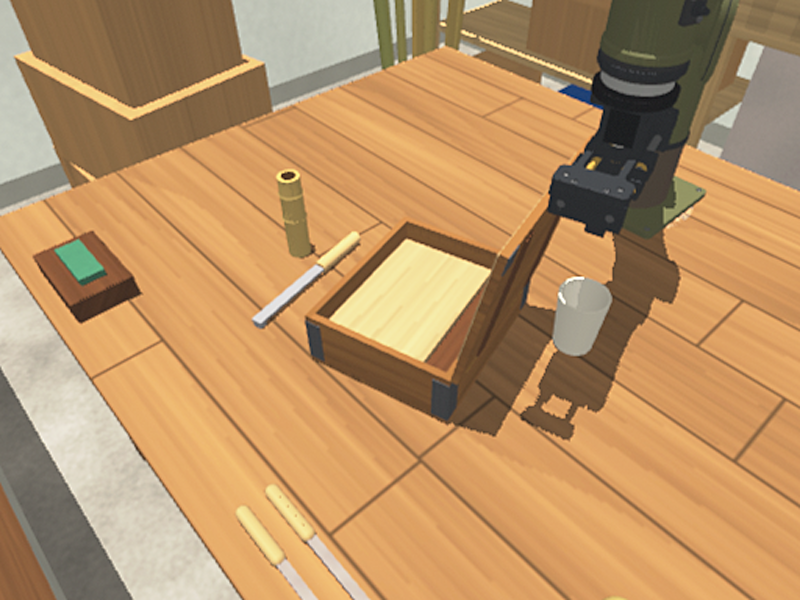

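Emit:
{"method": "servo_tool", "body": {
  "deltas": [
    {"dx": -0.3,"dy": 0,"dz": 0,"ax": 0,"ay": 0,"az": 0,"hand": 0},
    {"dx": -0.5,"dy": 0,"dz": 0,"ax": 0,"ay": 0,"az": 0,"hand": 0},
    {"dx": -0.7,"dy": 0,"dz": 0,"ax": 0,"ay": 0,"az": 0,"hand": 0},
    {"dx": -0.9,"dy": 0,"dz": 0,"ax": 0,"ay": 0,"az": 0,"hand": 0},
    {"dx": -1.1,"dy": 0,"dz": 0,"ax": 0,"ay": 0,"az": 0,"hand": 0},
    {"dx": -1.3,"dy": 0,"dz": 0,"ax": 0,"ay": 0,"az": 0,"hand": 0},
    {"dx": -1.5,"dy": 0,"dz": 0,"ax": 0,"ay": 0,"az": 0,"hand": 0},
    {"dx": -1.75,"dy": 0,"dz": 0.02,"ax": 0,"ay": 0,"az": 0,"hand": 0},
    {"dx": -1.95,"dy": 0,"dz": 0.04,"ax": 0,"ay": 0,"az": 0,"hand": 0},
    {"dx": -2.15,"dy": 0,"dz": 0.07,"ax": 0,"ay": 0,"az": 0,"hand": 0}
  ]
}}

```text
clock: 9.78
tool_pos: [0.5191, 0.0709, 0.2915]
eef_rot: [0.595, 0.804, -0.0, -0.0]
contact_force: [-0.3, 3.4, -1.2]
opening: 0.006
```

```bash
python3 - <<'E'
from h import *
go([0,59,286])
grab('side','side6')
E
```

```text
t 9.775 case tcp [ -1.1  81.5 291.5] tip [ -1.1  81.5 266.5] F [ 0.7  3.3 -1.2] op 0.006
d [-0.38  0.02  0.09]
a [-0.   -0.    0.05] q [-0.33  0.52  0.17  1.85 -0.12  0.78  0.2 ]
```

View pics/side6.png

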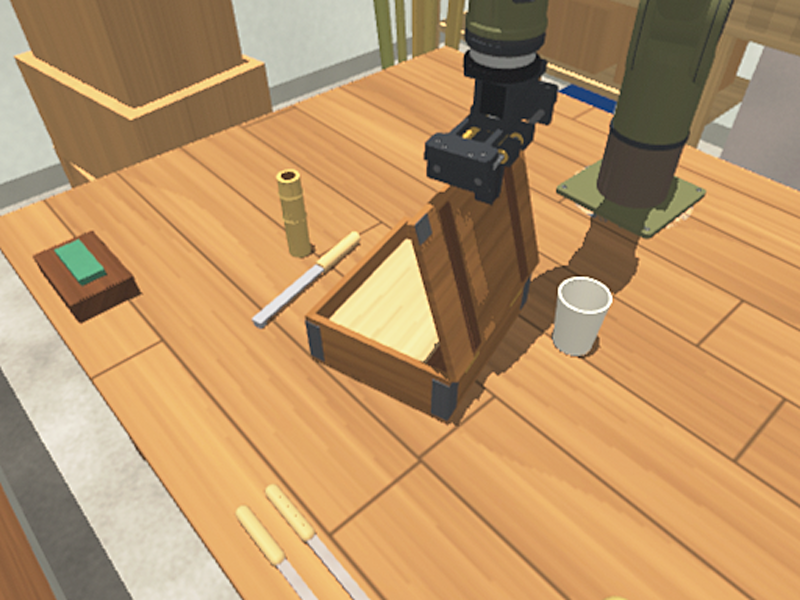

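The cover is past upright at about 75°. I keep following the arc.

Emit:
{"method": "servo_tool", "body": {
  "deltas": [
    {"dx": -0.2,"dy": 0,"dz": 0.05,"ax": 0,"ay": 0,"az": 0,"hand": 0},
    {"dx": -0.38,"dy": 0,"dz": 0.11,"ax": 0,"ay": 0,"az": 0,"hand": 0},
    {"dx": -0.56,"dy": 0,"dz": 0.18,"ax": 0,"ay": 0,"az": 0,"hand": 0},
    {"dx": -0.74,"dy": 0,"dz": 0.26,"ax": 0,"ay": 0,"az": 0,"hand": 0},
    {"dx": -0.91,"dy": 0,"dz": 0.35,"ax": 0,"ay": 0,"az": 0,"hand": 0},
    {"dx": -1.08,"dy": 0,"dz": 0.46,"ax": 0,"ay": 0,"az": 0,"hand": 0},
    {"dx": -1.24,"dy": 0,"dz": 0.58,"ax": 0,"ay": 0,"az": 0,"hand": 0},
    {"dx": -1.39,"dy": 0,"dz": 0.7,"ax": 0,"ay": 0,"az": 0,"hand": 0},
    {"dx": -1.53,"dy": 0,"dz": 0.84,"ax": 0,"ay": 0,"az": 0,"hand": 0},
    {"dx": -1.67,"dy": 0,"dz": 0.98,"ax": 0,"ay": 0,"az": 0,"hand": 0}
  ]
}}

```text
clock: 11.08
tool_pos: [0.5486, -0.0246, 0.2326]
eef_rot: [0.595, 0.804, 0.0, 0.0]
contact_force: [-1.4, 0.8, -0.3]
opening: 0.003
```

```bash
python3 - <<'E'
from h import *
go([0,-61,125])
E
```

```text
t 11.075 case tcp [ -0.4 -18.5 232.6] tip [ -0.4 -18.5 207.6] F [-1.1  1.2 -0.3] op 0.003
d [-0.71  0.    1.79]
a [0.   0.   0.05] q [-0.12  0.63  0.14  1.84 -0.13  0.67  0.39]
```

Emit:
{"method": "servo_tool", "body": {
  "deltas": [
    {"dx": -0.12,"dy": 0,"dz": 0.16,"ax": 0,"ay": 0,"az": 0,"hand": 0},
    {"dx": -0.23,"dy": 0,"dz": 0.32,"ax": 0,"ay": 0,"az": 0,"hand": 0},
    {"dx": -0.34,"dy": 0,"dz": 0.5,"ax": 0,"ay": 0,"az": 0,"hand": 0},
    {"dx": -0.44,"dy": 0,"dz": 0.7,"ax": 0,"ay": 0,"az": 0,"hand": 0},
    {"dx": -0.53,"dy": 0,"dz": 0.92,"ax": 0,"ay": 0,"az": 0,"hand": 0},
    {"dx": -0.6,"dy": 0,"dz": 1.15,"ax": 0,"ay": 0,"az": 0,"hand": 0},
    {"dx": -0.66,"dy": 0,"dz": 1.38,"ax": 0,"ay": 0,"az": 0,"hand": 0},
    {"dx": -0.7,"dy": 0,"dz": 1.6,"ax": 0,"ay": 0,"az": 0,"hand": 0},
    {"dx": -0.72,"dy": 0,"dz": 1.75,"ax": 0,"ay": 0,"az": 0,"hand": 0},
    {"dx": -0.72,"dy": 0,"dz": 1.81,"ax": 0,"ay": 0,"az": 0,"hand": 0}
  ]
}}

```text
clock: 12.32
tool_pos: [0.5607, -0.0655, 0.1257]
eef_rot: [0.595, 0.804, 0.0, -0.0]
contact_force: [-9.5, 1.6, 37.2]
opening: 0.002
```

```bash
python3 - <<'E'
from h import *
go([0,-61,125])
for n in('top','side'):
    q=grab(n,n+'7'); x,y,z=q.T
    s=q[(abs(x)<.125)&(abs(x)>.09)&(y>-.1)&(y<.1)&(z<.14)&(z>.05)]; line(s,n+' cover'); print(np.percentile(s[:,2],[2,50,98]))
E
```

```text
t 12.325 case tcp [ -0.5 -61.1 125.7] tip [ -0.5 -61.1 100.7] F [-8.7  4.3 37.2] op 0.002
d [0.   0.01 0.01]
a [-0.   -0.    0.04] q [-0.02  0.81  0.09  1.87 -0.15  0.46  0.47]
top cover 729 dir [ 0.9999986  -0.00164499] pt [ 30.737604 100.87782 ]
[0.09777399 0.10080096 0.10442619]
side cover 1971 dir [ 9.999999e-01 -4.512679e-04] pt [ 8.658509 98.70209 ]
[0.09669453 0.0987013  0.10075361]
```

View pics/side7.png

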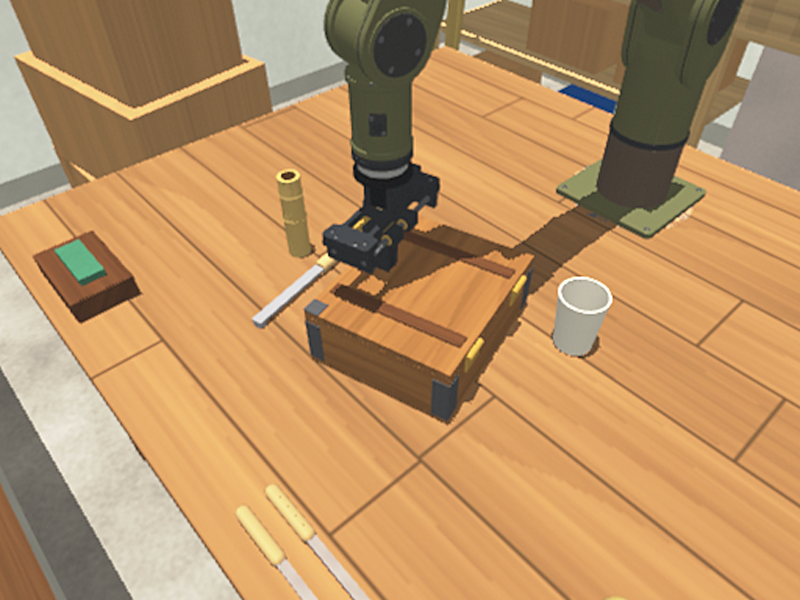

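The cover is flat at 99–101 mm, against 100 mm when shut. I lift clear and check that it stays.

Emit:
{"method": "servo_tool", "body": {
  "deltas": [
    {"dx": 0,"dy": 0,"dz": -0.3,"ax": 0,"ay": 0,"az": 0,"hand": 0},
    {"dx": 0,"dy": 0,"dz": -1.0,"ax": 0,"ay": 0,"az": 0,"hand": 0},
    {"dx": 0,"dy": 0,"dz": -1.8,"ax": 0,"ay": 0,"az": 0,"hand": 0},
    {"dx": 0,"dy": 0,"dz": -2.6,"ax": 0,"ay": 0,"az": 0,"hand": 0},
    {"dx": 0,"dy": 0,"dz": -3.2,"ax": 0,"ay": 0,"az": 0,"hand": 0},
    {"dx": 0,"dy": 0,"dz": -3.5,"ax": 0,"ay": 0,"az": 0,"hand": 0},
    {"dx": 0,"dy": 0,"dz": -3.5,"ax": 0,"ay": 0,"az": 0,"hand": 0},
    {"dx": 0,"dy": 0,"dz": -3.5,"ax": 0,"ay": 0,"az": 0,"hand": 0}
  ]
}}

```text
clock: 13.42
tool_pos: [0.5603, -0.0652, 0.3335]
eef_rot: [0.595, 0.804, -0.0, -0.001]
contact_force: [-0.2, -0.7, -0.1]
opening: 0.005
```

```bash
python3 - <<'E'
from h import *
pose()
for n in('top','side'):
    q=grab(n,n+'8'); x,y,z=q.T
    s=q[(abs(x)<.125)&(abs(x)>.09)&(y>-.1)&(y<.1)&(z<.14)&(z>.05)]; line(s,n+' cover'); print(np.percentile(s[:,2],[2,50,98]))
    s=q[(abs(x)<.25)&(z>.006)&(z<.19)&(y<-.13)&(y>-.35)]
    g=s[s[:,2]<.03]; print(' benchfile',np.percentile(g,[1,50,99],axis=0).round(3).tolist()); 
    g=s[s[:,2]>.13]; print(' bamboo',np.percentile(g,[2,50,98],axis=0).round(3).tolist())
    s=q[(x<0)&(x>-.25)&(z>.05)&(z<.11)&(y>.14)&(y<.3)]; print(' cup',np.percentile(s,[2,50,98],axis=0).round(3).tolist())
E
```

```text
t 13.425 case tcp [ -0.8 -60.8 333.5] tip [ -0.8 -60.7 308.5] F [-0.4 -0.6 -0.1] op 0.005
top cover 886 dir [9.9999970e-01 7.3392864e-04] pt [ 43.82708 100.85796]
[0.09750772 0.10086324 0.10425845]
 benchfile [[-0.238, -0.346, 0.006], [-0.062, -0.263, 0.013], [-0.027, -0.242, 0.029]]
 bamboo [[-0.073, -0.294, 0.136], [-0.057, -0.275, 0.151], [-0.041, -0.26, 0.154]]
 cup [[-0.129, 0.165, 0.052], [-0.094, 0.217, 0.085], [-0.062, 0.232, 0.098]]
side cover 2043 dir [ 1.0000000e+00 -1.3179603e-04] pt [ 4.1671996 98.7714   ]
[0.09667166 0.09876989 0.10089043]
 benchfile [[-0.123, -0.28, 0.007], [-0.022, -0.211, 0.012], [0.121, -0.196, 0.028]]
 bamboo [[-0.072, -0.29, 0.131], [-0.05, -0.269, 0.147], [-0.038, -0.258, 0.15]]
 cup [[-0.129, 0.169, 0.051], [-0.1, 0.202, 0.076], [-0.061, 0.234, 0.094]]
```

View pics/side8.png

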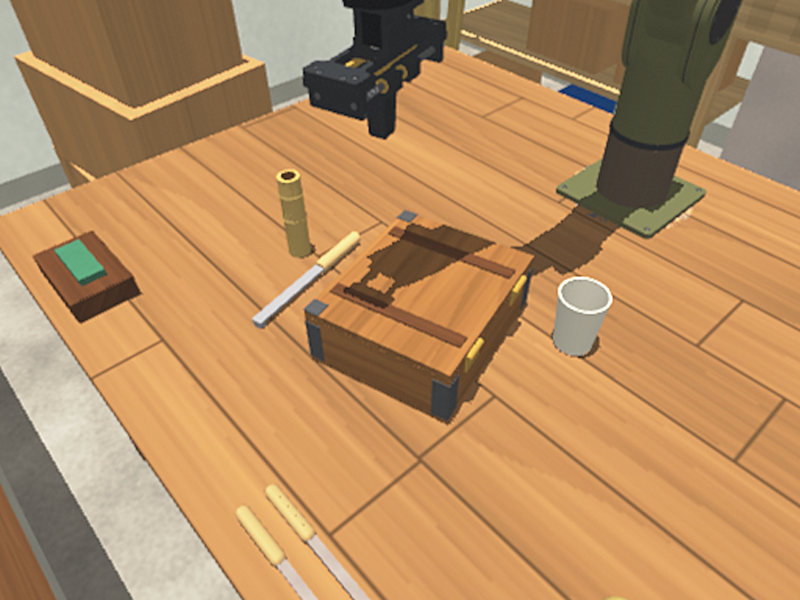

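```bash
python3 - <<'E'
from h import *
print(r.finish_job())
E
```

```text
the job is handed in; nothing more can be done
None
```

I closed the case: the tool board was pushed flat first, then the cover was pushed shut over it, both with the closed fingertips. I handed the job in at about 13.5 s, with the arm about 200 mm clear of the case.

- **Tool board:** before the cover went over it, the board lay level, with its top at 66–69 mm (68 mm expected).
- **Cover:** after the arm lifted away, the cover lay level, with its top at 98.8 mm from the side camera and 100.9 mm from the top camera (100 mm expected). That difference is within the calibration error.
- **Forces:** the highest readings I saw were about 25 N seating the board and about 37–39 N seating the cover, both at the fingertips. Force was read only at the end of each move.
- **Things on the bench:** the cup and bamboo were unmoved in both views. The bench file matched its starting position in the side view. In the last top view the arm hid most of it, so that measurement did not count.
- **File inside the case:** it was never touched, but I could not see it once the board was down.

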